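# Flip the stop flag down and push the bar home against it

### The arm

A 6-joint arm with a two-finger parallel gripper is mounted at the origin on a cart in front of the work surface, level with it; the furniture and walls round the work are solid. World frame = base frame: x ahead of the robot, y to its left, z up, the work surface at z = 0. Lengths are in m, angles in rad, forces in N, time in s.
With the tool pointing down it reaches from about 0.375 to 0.9 m from the base axis. Payload 3.1 kg.
Tool frame: the origin (TCP) lies on the centre line of the jaws, within the pads' length; the fingertips stand 11 mm ahead of it and the grasp point (between the pads) lies 8 mm behind it; x points along the fingers, y is the direction in which the jaws open and shut, and the axes are right-handed (so a half turn about x gives the same grasp; the last joint's range is limited). The gripper opens to 87 mm and grips with 3 to 60 N. Pads are 19 mm wide; open, the fingers measure 117 mm over their backs; the gripper's body (75 mm by 190 mm) begins 51 mm behind the grasp point.
Start: joints at [-0.178, 0.527, 1.433, -0, 1.181, -0.178], TCP at [0.625, 0, 0.208] pointing down, gripper open.
Joint ranges: [-3.08, 3.08], [-0.75, 2.2], [0.22, 2.44], [-1.43, 4.57], [0, 2.65], [-2.85, 2.85]. Speed limits (rad/s): [2.79, 2.79, 3.14, 3.14, 3.14, 3.14].

### API

Orientations are given as a unit quaternion [x, y, z, w].
In Python, from rig import robot, camera, camera_info gives the robot as it stands.
- The arm moves only by the shell command python3 -m inch 'ROWS' [FORCE]. ROWS is JSON, a list that holds one entry, the list of rows, each a list of 5 numbers: the shift along the tool's x, y, z in cm, then the turn about the tool's x in rad, then the opening, from 0 (shut) to 1 (fully open). A call has 1 to 8 rows; each row shifts and turns the pose as measured when the row begins, along the tool's axes as they then stand; what a row does not reach is not made up. A row lasts 1/12 s, in which the tool goes at most 41.7 mm and 7.16 degrees, less where a joint would pass 70% of its speed; a pose out of reach is approached as far as the arm can. A call with a gripper value outside its range is refused whole. The fingers move at their own pace and stop on an object; FORCE is the grip in N (left out, the last holds). Time passes only in rows, so rows that do not move let the fingers close. It gives the time, the measured TCP pose, the force and the opening at its end, in the units of the state.
- robot.get_obs(): the state, without advancing time (a new reading comes with each control period).
- camera(name): name is "scene" or "side" or "wrist"; returns the picture (400x640x3 uint8, red, green, blue); there is no depth.
- camera_info(name): a dict with "camera_matrix" (3x3 intrinsics, pixels), "dist" ([k1, k2, p1, p2, k3] as OpenCV has them; the pictures are not rectified), "rvec" (rotation vector, rad) and "tvec" (3), from world to camera coordinates, as OpenCV has them. Camera axes: x right, y down, z forward; pixel columns grow to the right and rows downward; lengths in m; the calibration is good to about 2 mm. A picture is of the moment at which its call begins: read the wrist's pose just before it. camera_info takes no time and is no camera call; for the wrist camera it gives the pose at the moment of the call.
- robot.hand_in(): hands the job in, once; it reports no verdict.
The state is a dict: "time": time; "q": joint angles; "joint_velocities": joint speeds; "joint_torque": joint torques, N m; "position": TCP position; "tool_rot": TCP orientation; "ft_force": force on the tool from outside, world axes, zero at the start; "moment": the same for the moment, N m; "grip_width": finger opening in m.
Only numpy, scipy, OpenCV 4.12 (cv2) and the standard library are available. Lean on these libraries where they do the work, as an engineer would, in place of code of your own. Each camera call takes 0.05 s, during which the arm holds its last target. There are 200 camera calls.

### The job

Flip the hinged stop flag down flat across the channel of the fixture, then slide the aluminium bar against it and push on until the flag's sliding rod comes up hard on its hidden shoulder. Press the bar home there for a second with about 10 N, never with more than 16 N, then let go, leaving the bar touching the lowered flag and the other parts around the fixture undisturbed.

Things in the scene. Friction and masses are not known exactly. Their poses are not given: they have to be found in the camera images.
- fixture: Fixed fixture: aluminium plate 110 x 300 x 12 mm (x, y, z), origin at the centre of its underside, z up. A 42 mm wide channel with open ends runs along y, floor at z = 12 mm, between a steel fence (x = 21 to 39 mm, top z = 26 mm) and a low lip (x = -21 to -27 mm, top z = 18 mm). At the fence's -y end (y = -150 to -112 mm) a bracket, top z = 67 mm, carries the flag's rod.
- hinge (a point): Point on the axis of the stop rod (10 mm diameter, along the fixture's y, at x = 32, z = 56 mm of the fixture) on which the flag is hinged, in the middle of the flag's 18 mm width. Rod and flag slide along y: pushed toward -y they yield with a light drag of about 1.5 N for an unknown 4 to 30 mm, then meet a rigid shoulder hidden in the bracket. The rod stays where it is pushed.
- stop_flag (a joint): Flag angle (rad): 0 = down, level across the channel (held by a stop), 1.57 = upright, 1.8 = leaning back, away from the channel. A stiff hinge (0.08 N m) keeps it where it is left. Steel arm 18 mm wide, 8 mm thick, 69 mm long from the hinge axis toward -x when down, top then at z = 64 mm; a tongue 30 mm wide and 10 mm thick then hangs into the channel, to 16 mm over the plate's underside.
- flag_end (a point): Point on the arm's top (outer) face near its free end: 60 mm from the hinge axis along the arm, on its centre line (moves with the flag). The arm ends in a black thumb bar, 12 mm diameter, 34 mm long along y, 70 mm from the hinge axis.
- flag_face (a point): Centre of the tongue's striking face (its +y face), which the bar's nose meets when the flag is down; then in the middle of the channel, 12.5 mm over its floor. Moves with the flag.
- bar: Loose plain aluminium bar, lightly oiled, 40 x 110 x 25 mm (x, y, z), about 0.3 kg, lying in the channel, where it slides with about 1 N of drag. Origin: centre of its underside; its y axis lies along the channel.
- bar_nose (a point): Centre of the bar's -y end face, the end that meets the flag.
- bar_tail (a point): Centre of the bar's +y end face, the end to push on (12.5 mm over the channel floor).
- v_block: Bystander: steel V-block 33 x 40 x 34 mm, behind the fixture. Origin: centre of the underside.
- housing_a: Bystander: round turned aluminium housing, 46 mm diameter, 38 mm high, behind the fixture. Origin: centre of the underside.
- gauge_block: Bystander: flat steel gauge block 35 x 20 x 9 mm, on the robot's side of the fixture. Origin: centre of the underside.
Not all that is in view belongs to the job. Several things have the shape of the bar; the one meant has the colours described above.

How it is judged:
On the way, in this order (a step that is already met when the one before it is completed fails the run):
1. the stop flag is down, with the bar still short of it (value of joint stop_flag below 0.06 rad and y of bar_nose in the frame of flag_face above 0.003 m), for 0.2 s.
2. the bar is pressed home against the lowered flag with 5 to 16 N (value of joint stop_flag below 0.06 rad and y of bar_nose in the frame of flag_face below 0.0015 m and contact force between bar and stop_flag between 5 and 16 N), for 0.4 s.
At the end, for the whole second after the job is handed in: The flag is down (within 0.06 rad) and the bar lies flat in the channel (within 0.05 rad) with its nose within 1.5 mm of the flag's striking face, released and at rest (value of joint stop_flag below 0.06 rad and y of bar_nose in the frame of flag_face between -0.0025 and 0.0015 m and z of bar in the frame of fixture below 0.0135 m and angle between the y axis of bar and the y axis of fixture, either way round below 0.05 rad and linear speed of bar below 0.005 m/s); the robot touches nothing.
It fails at once if bar and stop flag are pressed together with more than 16 N (contact force between bar and stop_flag above 16 N).
It fails at once if the v block is disturbed (moved more than 10 mm) (distance of v_block from where it was at the start of the episode above 0.01 m).
It fails at once if the housing is disturbed (moved more than 10 mm) (distance of housing_a from where it was at the start of the episode above 0.01 m).
It fails at once if the gauge block is disturbed (moved more than 10 mm) (distance of gauge_block from where it was at the start of the episode above 0.01 m).
It also fails if it takes over 64 s, if anything falls off the work surface, if the arm or the gripper's body presses on something with over 40 N, if the wrist force passes 120 N, or if a joint passes its speed limit or range.

## Working session

There is one attempt and no reset: what is moved stays moved. The work goes in short steps, Python scripts to look and compute and a shell command to move; the robot and the scene stay as the last step left them, time stands still between calls to the robot, and variables do not carry over. Pictures are saved under pics/ and viewed, about 8 in all and at most 12, crops included, and the job is handed in when it is done.

```bash
mkdir -p pics; ls
python3 - <<'E'
from rig import robot,camera,camera_info
import cv2
for n in("scene","side"):
    cv2.imwrite(f"pics/{n}0.png",camera(n)[:,:,::-1])
    i=camera_info(n);print(n,i)
o=robot.get_obs();print(o['time'],o['position'],o['tool_rot'],o['ft_force'])
E
```

```text
pics
scene {'camera_matrix': array([[437.99939063,   0.        , 319.83886845],
       [  0.        , 437.99939063, 196.87856023],
       [  0.        ,   0.        ,   1.        ]]), 'dist': array([-0.01375059,  0.        ,  0.        ,  0.        ,  0.        ]), 'rvec': array([ 2.0329612 , -0.76139808,  0.45200758]), 'tvec': array([-0.36998871,  0.2898211 ,  0.52722434])}
side {'camera_matrix': array([[428.94014066,   0.        , 325.11612897],
       [  0.        , 428.94014066, 204.68237755],
       [  0.        ,   0.        ,   1.        ]]), 'dist': array([-0.03026555,  0.        ,  0.        ,  0.        ,  0.        ]), 'rvec': array([ 2.07132996, -0.17798196,  0.11845106]), 'tvec': array([-0.52079399,  0.13772819,  0.74751646])}
0.1 [6.24307318e-01 1.58473240e-04 2.07455920e-01] [ 0.49959368  0.50057621 -0.50040071  0.49942841] [ 0.2318651   0.74105734 -0.67650037]
```

View pics/scene0.png

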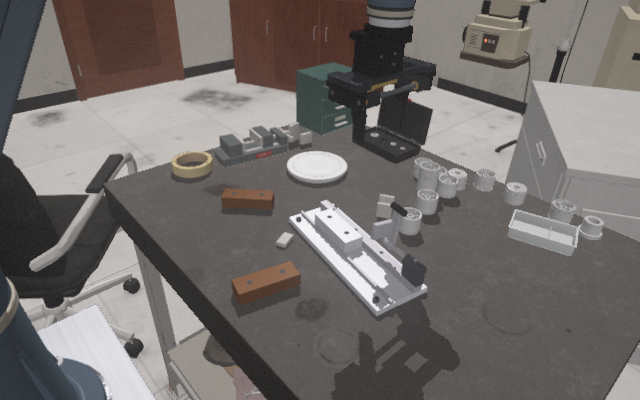

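View pics/side0.png

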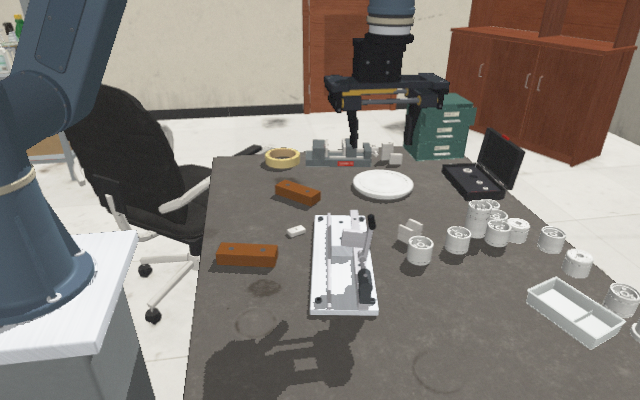

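Scene view: the fixture runs from (290,220) to (425,290), with the bar at (338,228), the upright flag's black thumb bar at (398,209) and the black bracket at (413,268). Side view: fixture at (345,265), bar at (352,235), thumb bar at (371,222). The two brown blocks have the bar's shape, but in wood or copper colour. The aluminium one in the channel is the one meant. I'll confirm that in enlarged crops.

Run:
```python
import cv2,numpy as np
a=cv2.imread("pics/scene0.png")[190:315,275:435]; b=cv2.imread("pics/side0.png")[205:325,295:395]
cv2.imwrite("pics/c1.png",cv2.resize(a,None,fx=4.8,fy=4.8,interpolation=cv2.INTER_CUBIC))
cv2.imwrite("pics/c2.png",cv2.resize(b,None,fx=5,fy=5,interpolation=cv2.INTER_CUBIC))
```

```text
(no output)
```

View pics/c1.png

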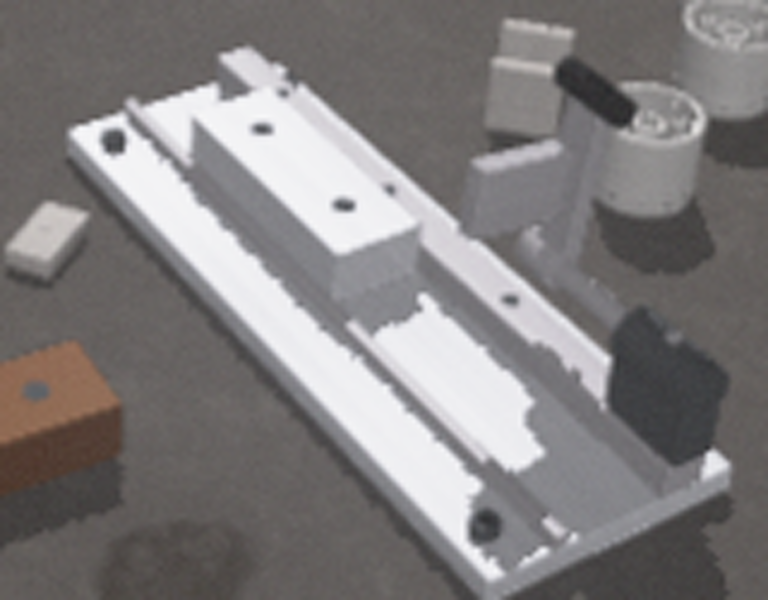

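View pics/c2.png

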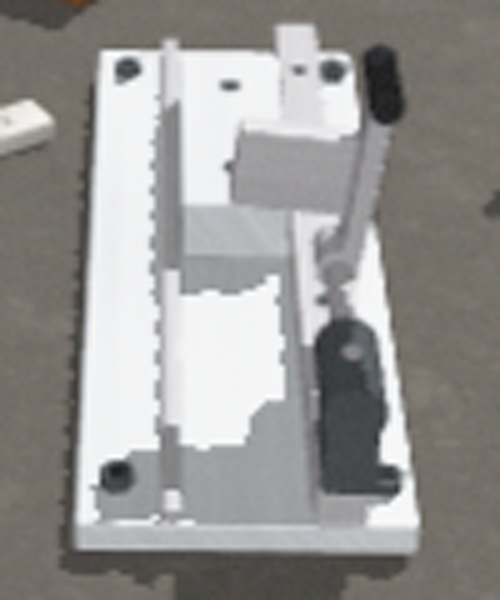

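```bash
cat > h.py <<'E'
import numpy as np,cv2
from scipy.optimize import least_squares
from rig import robot,camera,camera_info
def proj(n,P):
    i=camera_info(n) if isinstance(n,str) else n
    return cv2.projectPoints(np.array(P,float).reshape(-1,1,3),i['rvec'],i['tvec'],i['camera_matrix'],i['dist'])[0][:,0]
def c1(p): return (np.array(p)+.5)/4.8-.5+[275,190]
def c2(p): return (np.array(p)+.5)/5-.5+[295,205]
def W(p,P): # fixture pose p=(x,y,yaw)
    c,s=np.cos(p[2]),np.sin(p[2]);P=np.atleast_2d(P)
    return np.c_[p[0]+c*P[:,0]-s*P[:,1],p[1]+s*P[:,0]+c*P[:,1],P[:,2]]
E
python3 - <<'E'
from h import *
A=[-.055,.15,.012];B=[-.055,-.15,.012];C=[.055,-.15,.012];D=[.055,.15,.012]
def thumb(yh,th): 
    r=.07;return np.array([[.032-r*np.cos(th),yh+d,.056+r*np.sin(th)] for d in(.017,-.017)])
# arm: axis at z=.056 ; arm top at .064 => offset ignored for thumb
def bar(yn):
    return np.array([[-.02,yn,.037],[.02,yn,.037],[-.02,yn+.11,.037]])
def res(v,detail=False):
    p=v[:3]
    r=np.r_[proj('scene',W(p,[A,B,C]))-c1([[68,132],[487,580],[728,468]]),
     proj('side',W(p,[A,B,C,D]))-c2([[98,52],[77,525],[418,524],[350,50]]),
     proj('scene',W(p,bar(v[3])))-c1([[332,257],[418,222],[192,118]]),
     proj('scene',W(p,thumb(v[4],v[5])))-c1([[572,74],[618,108]]),
     proj('side',W(p,thumb(v[4],v[5])))-c2([[381,58],[387,108]])]
    return r if detail else r.ravel()
s=least_squares(res,[.6,0,0,.0,-.07,1.6],loss='soft_l1')
print(s.x.round(4));print(res(s.x,True).round(1))
np.save('fit.npy',s.x)
p=s.x[:3]
print('thumb',W(p,thumb(s.x[4],s.x[5])).round(4),'nose,tail',W(p,[[0,s.x[3],.0245],[0,s.x[3]+.11,.0245]]).round(4))
print('hinge',W(p,[[.032,s.x[4],.056]]).round(4))
E
```

```text
[ 0.5569 -0.0199 -0.1835 -0.0058 -0.064   1.747 ]
[[-1.  -0.2]
 [-0.1  1. ]
 [ 1.  -0.1]
 [ 0.5 -1. ]
 [-0.5 -0.7]
 [ 0.3  0.2]
 [ 0.  -0. ]
 [ 0.5 -0.1]
 [ 0.3  0.6]
 [-1.  -1. ]
 [-2.3 -0.7]
 [ 1.1  2. ]
 [-0.2 -0.5]
 [ 0.4  0.2]]
thumb [[ 0.5919 -0.0742  0.1249]
 [ 0.5857 -0.1076  0.1249]] nose,tail [[ 0.5559 -0.0256  0.0245]
 [ 0.5759  0.0825  0.0245]]
hinge [[ 0.5767 -0.0887  0.056 ]]
```

Fit is good to about 1 px: aluminium bar in the channel (nose about 50 mm short of the flag), flag leaning back at about 1.75 rad, fixture yaw -0.18. Next I'll turn the tool to the fixture axes and shut the fingers.

```bash
cat >> h.py <<'E'
from scipy.spatial.transform import Rotation as Ro
def st():
    v=np.load('fit.npy');o=robot.get_obs();c,s=np.cos(v[2]),np.sin(v[2])
    d=np.array(o['position'])-[v[0],v[1],0];F=np.array(o['ft_force'])
    R=np.array([[c,s,0],[-s,c,0],[0,0,1]])
    print('t %.2f TCPfix(mm)'%o['time'],(R@d*1000).round(1),'Ffix',(R@F).round(2),'grip %.3f'%o['grip_width'])
    print('tool axes in fix\n',(R@Ro.from_quat(o['tool_rot']).as_matrix()).T.round(3))
E
python3 -m inch '[[[0,0,0,0.092,0],[0,0,0,0.092,0],[0,0,0,0,0],[0,0,0,0,0]]]' 10; python3 -c 'from h import *;st()'
```

```text
time: 0.43
position: [0.6227, 0.0004, 0.2052]
tool_rot: [-0.543, -0.452, 0.547, -0.449]
ft_force: [-0.2, 0.1, 0.0]
grip_width: 0.0678
t 0.43 TCPfix(mm) [ 60.9  32.  205.2] Ffix [-0.21  0.09  0.04] grip 0.068
tool axes in fix
 [[-0.007 -0.    -1.   ]
 [ 1.    -0.006 -0.007]
 [-0.006 -1.     0.   ]]
```

```bash
python3 -m inch '[[[0,0.7,3.2,0,0],[0,0.7,3.2,0,0],[0,0.7,3.2,0,0],[0,0,0,0,0],[2.5,0,0,0,0],[2.5,0,0,0,0],[2.0,0,0,0,0],[0,0,0,0,0]]]'; python3 -c 'from h import *;st()'
```

```text
time: 1.1
position: [0.6265, -0.1017, 0.1334]
tool_rot: [-0.54, -0.456, 0.542, -0.455]
ft_force: [-0.3, -0.2, -0.3]
grip_width: 0.015
t 1.10 TCPfix(mm) [ 83.3 -67.7 133.4] Ffix [-0.27 -0.23 -0.29] grip 0.015
tool axes in fix
 [[-0.003 -0.    -1.   ]
 [ 1.     0.012 -0.003]
 [ 0.012 -1.     0.   ]]
```

```bash
python3 -m inch '[[[1.3,0,-0.2,0,0],[0.9,0,-0.1,0,0],[0,0,0,0,0],[0,0,0,0,0]]]'
python3 - <<'E'
from h import *
st()
a=camera('scene')[150:300,300:460,::-1];b=camera('side')[150:300,300:460,::-1]
cv2.imwrite('pics/p5.png',cv2.resize(np.hstack([a,b]),None,fx=2.5,fy=2.5,interpolation=cv2.INTER_CUBIC))
E
```

```text
time: 1.43
position: [0.6273, -0.0979, 0.1116]
tool_rot: [-0.539, -0.458, 0.541, -0.456]
ft_force: [0.2, -0.3, 0.4]
grip_width: 0.001
t 1.43 TCPfix(mm) [ 83.5 -63.9 111.6] Ffix [ 0.25 -0.28  0.43] grip 0.001
tool axes in fix
 [[-0.003 -0.    -1.   ]
 [ 1.     0.017 -0.004]
 [ 0.017 -1.     0.   ]]
```

View pics/p5.png

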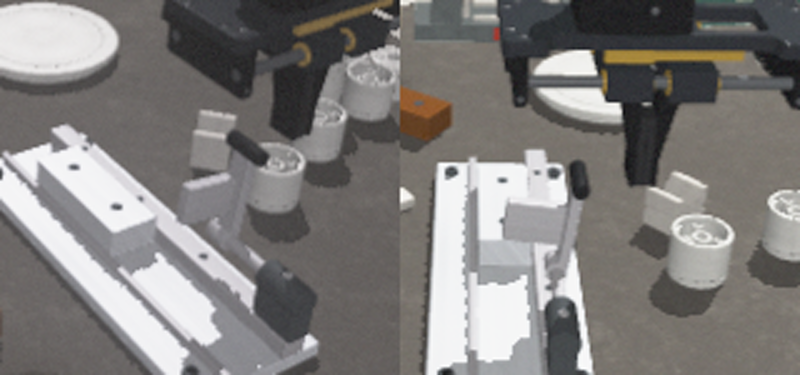

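Run:
```python
from h import *
v=np.load('fit.npy');o=robot.get_obs()
t=np.array(o['position'])-[0,0,.011]
print('tip px scene',proj('scene',[t]),'side',proj('side',[t]))
```

```text
tip px scene [[413.55165171 214.23036125]] side [[394.33582928 233.48445803]]
```

Run:
```python
from h import *
o=robot.get_obs();print(o['position'])
f=lambda X:np.r_[(proj('scene',[X])-[416,203])[0],(proj('side',[X])-[396.8,222.8])[0]]
s=least_squares(f,[.62,-.1,.1]);print(s.x,s.fun)
w=camera('wrist');cv2.imwrite('pics/w6.png',w[:,:,::-1])
a=camera('scene')[150:230,370:450,::-1];b=camera('side')[150:230,360:440,::-1]
cv2.imwrite('pics/p6.png',cv2.resize(np.hstack([a,b,w[::5,::5][:80,:,::-1][:,:80]]),None,fx=3.3,fy=3.3,interpolation=cv2.INTER_CUBIC))
cv2.imwrite('pics/p6.png',np.hstack([cv2.resize(np.vstack([a,b]),None,fx=3.75,fy=3.75,interpolation=cv2.INTER_CUBIC),cv2.copyMakeBorder(cv2.resize(w[:,:,::-1],(480,300)),0,300,0,0,cv2.BORDER_CONSTANT)]))
```

```text
[ 0.62766355 -0.09814234  0.11204272]
[ 0.63038463 -0.0976075   0.12221201] [-0.0218128   0.53360997  0.15576853 -0.47900957]
```

View pics/p6.png

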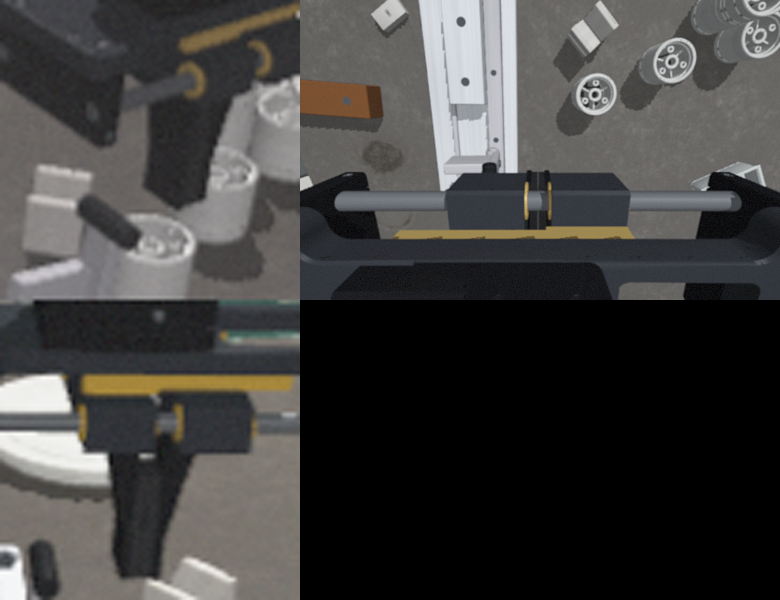

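The pictures put the fingertips about 20 mm above where the TCP reading predicts (z≈0.12 rather than 0.10). I'll work from what I see, lower 2 cm, which is safe either way, and sweep toward -x.

```bash
python3 -m inch '[[[1.0,0,0,0,0],[0.9,0,0,0,0],[0,0,0,0,0],[0,-0.8,0,0,0],[0,-0.8,0,0,0],[0,-0.8,0,0,0],[0,-0.8,0,0,0],[0,0,0,0,0]]]'; python3 -c 'from h import *;st()'
```

```text
time: 2.35
position: [0.594, -0.093, 0.0925]
tool_rot: [0.54, 0.456, -0.54, 0.457]
ft_force: [-0.5, -0.3, 0.1]
grip_width: 0.0003
t 2.35 TCPfix(mm) [ 49.8 -65.   92.5] Ffix [-0.43 -0.37  0.13] grip 0.000
tool axes in fix
 [[ 0.002 -0.001 -1.   ]
 [ 1.     0.016  0.002]
 [ 0.016 -1.     0.001]]
```

```bash
python3 -m inch '[[[0,-0.8,0,0,0],[0,-0.8,0,0,0],[0,-0.8,0,0,0],[0,0,0,0,0]]]'
python3 - <<'E'
from h import *
st()
a=camera('scene')[150:300,300:460,::-1];b=camera('side')[150:300,300:460,::-1]
cv2.imwrite('pics/p7.png',cv2.resize(np.hstack([a,b]),None,fx=2.5,fy=2.5,interpolation=cv2.INTER_CUBIC))
E
```

```text
time: 2.68
position: [0.5702, -0.0892, 0.0939]
tool_rot: [0.541, 0.454, -0.539, 0.459]
ft_force: [-0.2, -0.1, -0.4]
grip_width: 0.0004
t 2.68 TCPfix(mm) [ 25.7 -65.7  93.9] Ffix [-0.18 -0.09 -0.43] grip 0.000
tool axes in fix
 [[ 0.008 -0.001 -1.   ]
 [ 1.     0.016  0.008]
 [ 0.016 -1.     0.002]]
```

View pics/p7.png

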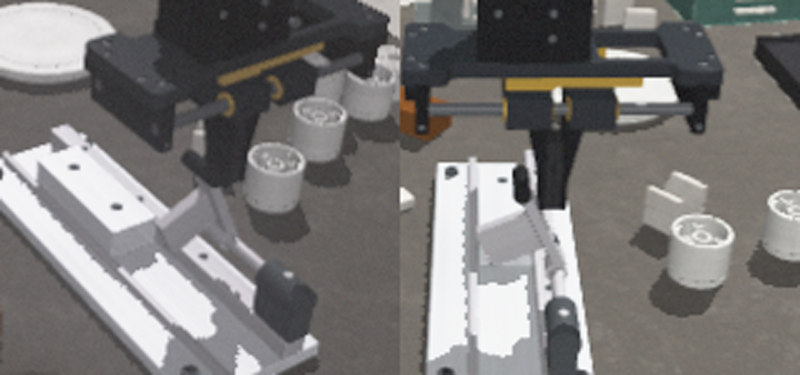

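```bash
python3 -m inch '[[[0,-0.8,-0.1,0,0],[0,-0.8,0,0,0],[0,-0.8,0,0,0],[0,-0.8,0,0,0],[0,-0.6,0,0,0],[0,0,0,0,0]]]'
python3 - <<'E'
from h import *
st()
a=camera('scene')[150:300,300:460,::-1];b=camera('side')[150:300,300:460,::-1]
cv2.imwrite('pics/p8.png',cv2.resize(np.hstack([a,b]),None,fx=2.5,fy=2.5,interpolation=cv2.INTER_CUBIC))
E
```

```text
time: 3.28
position: [0.532, -0.0819, 0.0937]
tool_rot: [0.542, 0.453, -0.538, 0.46]
ft_force: [0.1, -0.3, -0.2]
grip_width: 0.0008
t 3.28 TCPfix(mm) [-13.2 -65.5  93.7] Ffix [ 0.18 -0.27 -0.2 ] grip 0.001
tool axes in fix
 [[ 0.011 -0.002 -1.   ]
 [ 1.     0.016  0.011]
 [ 0.016 -1.     0.002]]
```

View pics/p8.png

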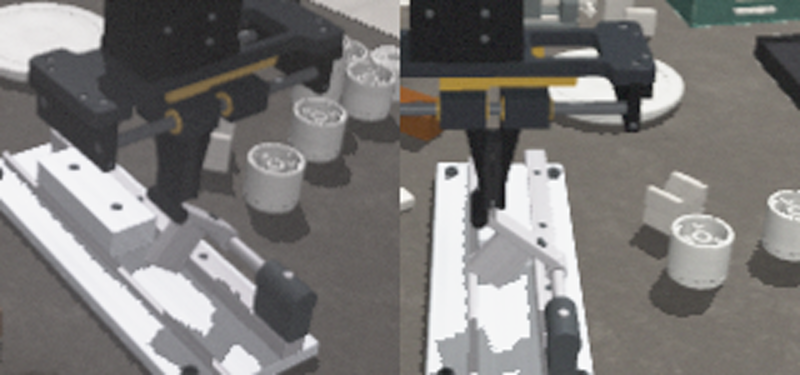

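```bash
python3 -m inch '[[[-2.0,0.2,0,0,0],[-1.0,0,0,0,0],[0,-1.2,0,0,0],[0,-1.2,0,0,0],[0,0,0,0,0],[1.0,0,0,0,0],[1.0,0,0,0,0],[0,0,0,0,0]]]'; python3 -c 'from h import *;st()'; python3 -m inch '[[[0.5,0,0,0,0],[0.5,0,0,0,0],[0.5,0,0,0,0],[0,0,0,0,0]]]'; python3 -c 'from h import *;st()'
```

```text
time: 4.05
position: [0.5111, -0.0788, 0.1032]
tool_rot: [0.543, 0.452, -0.538, 0.46]
ft_force: [-0.2, -0.1, -0.6]
grip_width: 0.0005
t 4.05 TCPfix(mm) [-34.3 -66.3 103.2] Ffix [-0.15 -0.08 -0.59] grip 0.001
tool axes in fix
 [[ 0.014 -0.002 -1.   ]
 [ 1.     0.015  0.014]
 [ 0.015 -1.     0.002]]
time: 4.38
position: [0.5072, -0.0774, 0.0848]
tool_rot: [0.54, 0.456, -0.54, 0.457]
ft_force: [-1.1, -1.0, 1.1]
grip_width: 0.0
t 4.38 TCPfix(mm) [-38.4 -65.6  84.8] Ffix [-0.87 -1.23  1.14] grip 0.000
tool axes in fix
 [[ 0.002 -0.    -1.   ]
 [ 1.     0.016  0.002]
 [ 0.016 -1.     0.001]]
```

```bash
for i in 1; do python3 -m inch '[[[0.4,0.1,0,0,0],[0.4,0.1,0,0,0],[0.3,0,0,0,0],[0,0,0,0,0]]]' >/dev/null; python3 -c 'from h import *;st()'|head -1; python3 -m inch '[[[0.3,0,0,0,0],[0.3,0,0,0,0],[0,0,0,0,0]]]'>/dev/null; python3 -c 'from h import *;st()'|head -1; done
```

```text
t 4.72 TCPfix(mm) [-46.7 -64.6  71. ] Ffix [-0.83 -0.76  0.59] grip 0.001
t 4.97 TCPfix(mm) [-49.1 -64.2  63.9] Ffix [-2.83 -1.42  2.19] grip 0.000
```

```bash
python3 -m inch '[[[-2.0,-0.3,0,0,0],[-1.5,0,0,0,0],[0,1.3,0,0,0],[0,1.3,0,0,0],[0,0,0,0,0]]]'>/dev/null
python3 - <<'E'
from h import *
st()
a=camera('scene')[150:300,300:460,::-1];b=camera('side')[150:300,300:460,::-1]
cv2.imwrite('pics/p9.png',cv2.resize(np.hstack([a,b]),None,fx=2.5,fy=2.5,interpolation=cv2.INTER_CUBIC))
E
```

```text
t 5.38 TCPfix(mm) [-15.7 -64.7 100.5] Ffix [ 0.55 -0.2   0.84] grip 0.001
tool axes in fix
 [[-0.007  0.001 -1.   ]
 [ 1.     0.016 -0.007]
 [ 0.016 -1.    -0.001]]
```

View pics/p9.png

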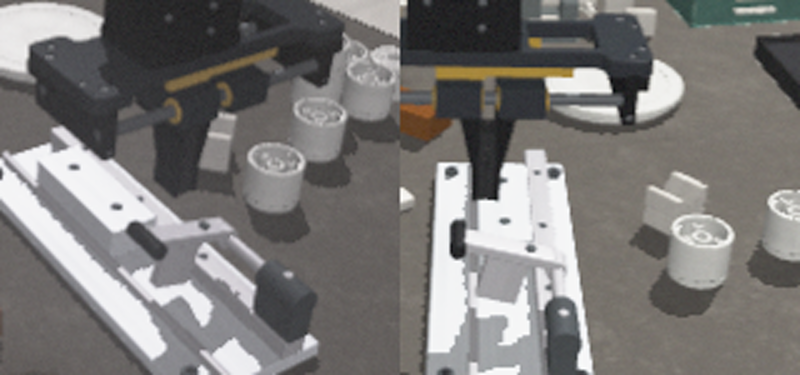

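```bash
python3 -m inch '[[[1.5,-0.9,0,0,0],[1.0,0,0,0,0],[0.5,0,0,0,0],[0,0,0,0,0]]]'>/dev/null; python3 -c 'from h import *;st()'|head -1;  python3 -m inch '[[[0.4,0,0,0,0],[0.3,0,0,0,0],[0,0,0,0,0]]]'>/dev/null; python3 -c 'from h import *;st()'|head -1
```

```text
t 5.82 TCPfix(mm) [-30.  -64.1  68.9] Ffix [-0.76  0.38  0.42] grip 0.000
t 6.07 TCPfix(mm) [-30.9 -64.   61.5] Ffix [0.83 0.02 0.13] grip 0.000
```

```bash
python3 -m inch '[[[0.3,0,0,0,0],[0.3,0,0,0,0],[0,0,0,0,0]]]'>/dev/null; python3 -c 'from h import *;st()'|head -1;  python3 -m inch '[[[0.2,0,0,0,0],[0.2,0,0,0,0]]]'>/dev/null; python3 -c 'from h import *;st()'|head -1;  python3 -m inch '[[[0.15,0,0,0,0],[0.15,0,0,0,0]]]'>/dev/null; python3 -c 'from h import *;st()'|head -1
```

```text
t 6.32 TCPfix(mm) [-30.7 -64.   55.6] Ffix [-0.01  0.25  0.5 ] grip 0.000
t 6.48 TCPfix(mm) [-30.5 -64.   51.6] Ffix [-0.76 -0.02  0.48] grip 0.000
t 6.65 TCPfix(mm) [-30.6 -63.9  48.8] Ffix [-2.96  0.35  8.28] grip 0.001
```

```bash
python3 -m inch '[[[0,0,0,0,0],[0,0,0,0,0]]]'>/dev/null; python3 -c 'from h import *;st()'|head -1;  python3 -m inch '[[[0.1,0,0,0,0],[0.1,0,0,0,0]]]'>/dev/null; python3 -c 'from h import *;st()'|head -1;python3 -m inch '[[[0.1,0,0,0,0],[0.1,0,0,0,0]]]'>/dev/null; python3 -c 'from h import *;st()'|head -1
```

```text
t 6.82 TCPfix(mm) [-30.6 -63.9  49.6] Ffix [-2.03  0.56  5.3 ] grip 0.001
t 6.98 TCPfix(mm) [-30.5 -63.9  48.8] Ffix [-2.65  0.73  7.92] grip 0.000
t 7.15 TCPfix(mm) [-30.5 -63.9  48.3] Ffix [-1.37  0.67  8.95] grip 0.001
```

Flag is pressed onto its stop (force rises to 9 N with almost no travel, and TCP z 48.5 mm corresponds to arm-top z 64 mm, so the tip is about 15 mm above the TCP reading). I'll retreat up and go to the tail side.

```bash
python3 -m inch '[[[-3,0,0,0,0],[-3,0,0,0,0],[0,0.7,-3.3,0,0],[0,0.7,-3.3,0,0],[0,0.6,-3.3,0,0],[0,0.6,-3.3,0,0],[0,0.4,-3.3,0,0],[0,0,0,0,0]]]'>/dev/null
python3 - <<'E'
from h import *
st()
a=camera('scene')[150:300,270:430,::-1];b=camera('side')[150:300,280:440,::-1]
cv2.imwrite('pics/p10.png',cv2.resize(np.hstack([a,b]),None,fx=2.5,fy=2.5,interpolation=cv2.INTER_CUBIC))
E
```

```text
t 7.82 TCPfix(mm) [  5.  105.6 111.6] Ffix [ 0.2  -0.55  0.34] grip 0.000
tool axes in fix
 [[ 0.002  0.003 -1.   ]
 [ 1.     0.008  0.002]
 [ 0.008 -1.    -0.003]]
```

View pics/p10.png

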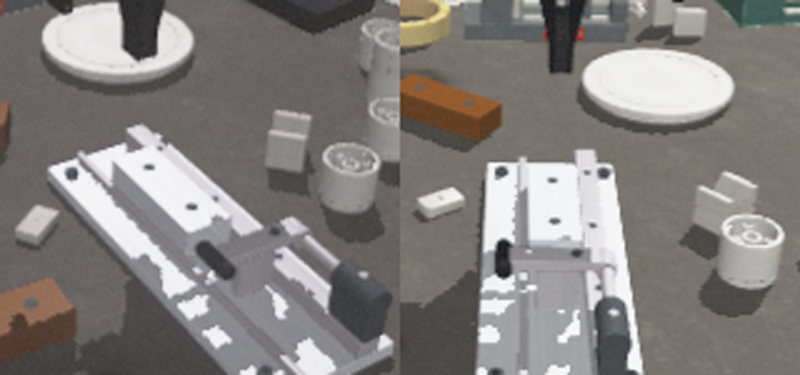

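Run:
```python
from h import *
o=robot.get_obs();v=np.load('fit.npy')
def tri(a,b):
    f=lambda X:np.r_[(proj('scene',[X])-a)[0],(proj('side',[X])-b)[0]]
    s=least_squares(f,[.6,0.,.1]);X=s.x
    c,sn=np.cos(v[2]),np.sin(v[2]);d=X-[v[0],v[1],0]
    return np.round([1000*(c*d[0]+sn*d[1]),1000*(-sn*d[0]+c*d[1]),1000*d[2]],1),s.fun.round(1)
print('tip',tri([325.5,172],[344,178]))
print('thumb',tri([270+214/2.5,150+259/2.5],[280+103/2.5,150+258/2.5]))
```

```text
tip (array([  5.1, 104.9, 123.2]), array([-0. ,  0.6,  0.2, -0.6]))
thumb (array([-37.5, -63.4,  59.9]), array([-0. ,  0.5,  0.2, -0.5]))
```

Flag is level (thumb bar at z 60 mm, arm centre height) and x, y of the tip agree with the TCP. I'll descend behind the tail, watching the force.

```bash
python3 -m inch '[[[0,-0.2,-1.2,0,0],[0,-0.3,-1.2,0,0],[0,0,0,0,0],[2.5,0,0,0,0],[2.5,0,0,0,0],[1.5,0,0,0,0],[0,0,0,0,0]]]'>/dev/null; python3 -c 'from h import *;st()'|head -1
```

```text
t 8.50 TCPfix(mm) [ -1.  122.9  45.4] Ffix [ 0.14 -0.73  1.26] grip 0.001
```

```bash
python3 -m inch '[[[0.5,0.1,-0.6,0,0],[1.5,0,0,0,0],[1,0,0,0,0],[0,0,0,0,0]]]'>/dev/null; python3 -c 'from h import *;st()'|head -1;python3 -m inch '[[[0.3,0,0,0,0],[0.3,0,0,0,0],[0,0,0,0,0]]]'>/dev/null; python3 -c 'from h import *;st()'|head -1
```

```text
t 8.83 TCPfix(mm) [  1.7 128.4  15.9] Ffix [-0.21 -0.48 -0.53] grip 0.000
t 9.08 TCPfix(mm) [  3.  128.8  10.9] Ffix [-0.65  0.43 -0.15] grip 0.001
```

```bash
python3 -m inch '[[[0.3,-0.2,0,0,0],[0,0,0.4,0,0],[0,0,0.4,0,0],[0,0,0.4,0,0],[0,0,0.4,0,0],[0,0,0.4,0,0],[0,0,0,0,0]]]'>/dev/null; python3 -c 'from h import *;st()';python3 - <<'E'
from h import *
a=camera('scene')[150:270,270:430,::-1];b=camera('side')[150:270,280:440,::-1]
cv2.imwrite('pics/p11.png',cv2.resize(np.hstack([a,b]),None,fx=2.5,fy=2.5,interpolation=cv2.INTER_CUBIC))
E
```

```text
t 9.67 TCPfix(mm) [  2.  107.1   9.6] Ffix [-0.26  0.12 -0.13] grip 0.000
tool axes in fix
 [[ 0.01   0.002 -1.   ]
 [ 1.    -0.003  0.01 ]
 [-0.003 -1.    -0.002]]
```

View pics/p11.png

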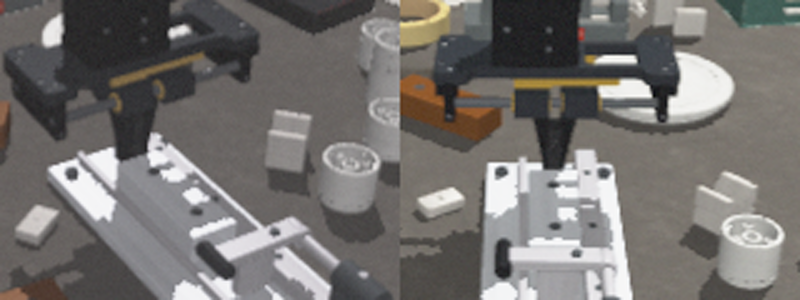

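```bash
python3 -m inch '[[[0,-0.1,0.3,0,0],[0,0,0.3,0,0],[0,0,0.3,0,0],[0,0,0.3,0,0],[0,0,0.3,0,0],[0,0,0.3,0,0],[0,0,0,0,0]]]'>/dev/null; python3 -c 'from h import *;st()'|head -1; python3 -m inch '[[[0,0,0.2,0,0],[0,0,0.2,0,0],[0,0,0.2,0,0],[0,0,0.2,0,0],[0,0,0.2,0,0],[0,0,0,0,0]]]'>/dev/null; python3 -c 'from h import *;st()'|head -1
```

```text
t 10.35 TCPfix(mm) [ 1.2 88.8  9.7] Ffix [ 0.95  1.52 -1.08] grip 0.000
t 10.85 TCPfix(mm) [ 1.2 77.7  9.7] Ffix [-0.15 -0.01  1.03] grip 0.001
```

```bash
python3 -m inch '[[[0,0,0.1,0,0],[0,0,0.1,0,0],[0,0,0.1,0,0],[0,0,0.1,0,0],[0,0,0.1,0,0],[0,0,0.1,0,0],[0,0,0.1,0,0]]]'>/dev/null; python3 -c 'from h import *;st()'|head -1; for i in 1; do python3 -m inch '[[[0,0,0.06,0,0],[0,0,0.06,0,0],[0,0,0.06,0,0],[0,0,0.06,0,0]]]'>/dev/null; python3 -c 'from h import *;st()'|head -1; done
```

```text
t 11.43 TCPfix(mm) [ 1.2 70.3  9.7] Ffix [-0.05  1.11  0.5 ] grip 0.000
t 11.77 TCPfix(mm) [ 1.2 67.6  9.7] Ffix [ 0.92  1.06 -0.27] grip 0.001
```

```bash
cat >> h.py <<'E'
def ok(lim=4.):
    import sys
    st();v=np.load('fit.npy');F=robot.get_obs()['ft_force'];sys.exit(int(-np.sin(v[2])*F[0]+np.cos(v[2])*F[1]>lim))
E
C="python3 -c 'from h import *;ok()'"
python3 -m inch '[[[0,0,0.05,0,0],[0,0,0.05,0,0],[0,0,0.05,0,0],[0,0,0.05,0,0]]]'>/dev/null; eval $C|head -1; 
(set -o pipefail; python3 -m inch '[[[0,0,0.05,0,0],[0,0,0.05,0,0],[0,0,0.05,0,0],[0,0,0.05,0,0]]]'>/dev/null; eval $C && python3 -m inch '[[[0,0,0.05,0,0],[0,0,0.05,0,0],[0,0,0.05,0,0],[0,0,0.05,0,0]]]'>/dev/null && eval $C && python3 -m inch '[[[0,0,0.05,0,0],[0,0,0.05,0,0],[0,0,0.05,0,0],[0,0,0.05,0,0]]]'>/dev/null; eval $C) | grep TCP
```

```text
t 12.10 TCPfix(mm) [ 1.1 66.   9.7] Ffix [-0.36  2.95  0.1 ] grip 0.001
t 12.43 TCPfix(mm) [ 1.1 64.8  9.7] Ffix [-0.41  2.64  0.68] grip 0.000
t 12.77 TCPfix(mm) [ 1.1 62.7  9.7] Ffix [-0.35  3.8   0.23] grip 0.001
t 13.10 TCPfix(mm) [ 1.1 60.5  9.7] Ffix [ 0.48  3.05 -0.22] grip 0.001
```

```bash
C="python3 -c 'from h import *;ok(4.8)'"
(python3 -m inch '[[[0,0,0.05,0,0],[0,0,0.05,0,0],[0,0,0.05,0,0],[0,0,0.05,0,0]]]'>/dev/null; eval $C && python3 -m inch '[[[0,0,0.05,0,0],[0,0,0.05,0,0],[0,0,0.05,0,0],[0,0,0.05,0,0]]]'>/dev/null && eval $C && python3 -m inch '[[[0,0,0.05,0,0],[0,0,0.05,0,0],[0,0,0.05,0,0],[0,0,0.05,0,0]]]'>/dev/null&& eval $C && python3 -m inch '[[[0,0,0.05,0,0],[0,0,0.05,0,0],[0,0,0.05,0,0],[0,0,0.05,0,0]]]'>/dev/null&& eval $C && python3 -m inch '[[[0,0,0.05,0,0],[0,0,0.05,0,0],[0,0,0.05,0,0],[0,0,0.05,0,0]]]'>/dev/null; eval $C) | grep TCP
```

```text
t 13.43 TCPfix(mm) [ 1.  58.2  9.7] Ffix [0.84 2.32 1.33] grip 0.000
t 13.77 TCPfix(mm) [ 1.1 56.   9.7] Ffix [-0.39  3.58 -0.15] grip 0.001
t 14.10 TCPfix(mm) [ 1.  53.7  9.8] Ffix [-0.15  3.25  0.65] grip 0.000
t 14.43 TCPfix(mm) [ 1.  51.5  9.7] Ffix [-0.26  3.26 -0.64] grip 0.001
t 14.77 TCPfix(mm) [ 1.  49.2  9.7] Ffix [0.63 2.47 0.91] grip 0.000
```

```bash
C="python3 -c 'from h import *;ok(4.8)'"
(python3 -m inch '[[[0,0,0.05,0,0],[0,0,0.05,0,0],[0,0,0.05,0,0],[0,0,0.05,0,0]]]'>/dev/null; eval $C && python3 -m inch '[[[0,0,0.05,0,0],[0,0,0.05,0,0],[0,0,0.05,0,0],[0,0,0.05,0,0]]]'>/dev/null && eval $C && python3 -m inch '[[[0,0,0.05,0,0],[0,0,0.05,0,0],[0,0,0.05,0,0],[0,0,0.05,0,0]]]'>/dev/null&& eval $C && python3 -m inch '[[[0,0,0.05,0,0],[0,0,0.05,0,0],[0,0,0.05,0,0],[0,0,0.05,0,0]]]'>/dev/null&& eval $C && python3 -m inch '[[[0,0,0.05,0,0],[0,0,0.05,0,0],[0,0,0.05,0,0],[0,0,0.05,0,0]]]'>/dev/null; eval $C) | grep TCP
```

```text
t 15.10 TCPfix(mm) [ 1.  47.   9.7] Ffix [ 0.73  3.64 -0.59] grip 0.001
t 15.43 TCPfix(mm) [ 1.  44.8  9.7] Ffix [0.26 2.75 0.35] grip 0.001
t 15.77 TCPfix(mm) [ 1.  42.5  9.7] Ffix [ 0.41  3.41 -1.62] grip 0.001
t 16.10 TCPfix(mm) [ 1.  40.3  9.7] Ffix [0.22 3.69 0.65] grip 0.001
t 16.43 TCPfix(mm) [ 1.  38.   9.7] Ffix [-0.58  2.34 -0.02] grip -0.000
```

```bash
C="python3 -c 'from h import *;ok(4.8)'"
(python3 -m inch '[[[0,0,0.05,0,0],[0,0,0.05,0,0]]]'>/dev/null; eval $C && python3 -m inch '[[[0,0,0.05,0,0],[0,0,0.05,0,0]]]'>/dev/null && eval $C && python3 -m inch '[[[0,0,0.05,0,0],[0,0,0.05,0,0]]]'>/dev/null&& eval $C && python3 -m inch '[[[0,0,0.05,0,0],[0,0,0.05,0,0]]]'>/dev/null; eval $C) | grep TCP
```

```text
t 16.60 TCPfix(mm) [ 1.  36.9  9.7] Ffix [ 0.51  3.08 -0.61] grip 0.001
t 16.77 TCPfix(mm) [ 0.9 35.8  9.7] Ffix [0.59 4.26 0.38] grip 0.000
t 16.93 TCPfix(mm) [ 1.  35.7  9.8] Ffix [ 0.41  5.77 -0.38] grip 0.001
t 16.93 TCPfix(mm) [ 1.  35.7  9.8] Ffix [ 0.41  5.77 -0.38] grip 0.001
```

Shoulder met at y≈35.7 (force rising, motion stopped). I'll build the force up gently.

```bash
C="python3 -c 'from h import *;ok(8.5)'"
(python3 -m inch '[[[0,0,0.05,0,0]]]'>/dev/null; eval $C && python3 -m inch '[[[0,0,0.05,0,0]]]'>/dev/null && eval $C && python3 -m inch '[[[0,0,0.06,0,0]]]'>/dev/null&& eval $C && python3 -m inch '[[[0,0,0.06,0,0]]]'>/dev/null; eval $C) | grep TCP
```

```text
t 17.02 TCPfix(mm) [ 1.  35.8  9.7] Ffix [-0.04  5.37  0.5 ] grip 0.001
t 17.10 TCPfix(mm) [ 1.  35.8  9.8] Ffix [ 0.41  5.71 -0.19] grip 0.000
t 17.18 TCPfix(mm) [ 1.  35.8  9.8] Ffix [0.26 5.9  0.3 ] grip 0.000
t 17.27 TCPfix(mm) [ 1.  35.8  9.8] Ffix [ 1.03  5.91 -0.1 ] grip 0.001
```

```bash
C="python3 -c 'from h import *;ok(10)'"
(python3 -m inch '[[[0,0,0.08,0,0],[0,0,0.08,0,0]]]'>/dev/null; eval $C && python3 -m inch '[[[0,0,0.1,0,0],[0,0,0.1,0,0]]]'>/dev/null && eval $C ) | grep TCP
```

```text
t 17.43 TCPfix(mm) [ 1.  35.8  9.8] Ffix [0.23 6.87 0.03] grip 0.000
t 17.60 TCPfix(mm) [ 1.1 35.8  9.8] Ffix [ 0.61  7.24 -0.04] grip 0.000
```

```bash
C="python3 -c 'from h import *;ok(11.5)'"
(python3 -m inch '[[[0,0,0.13,0,0],[0,0,0.13,0,0]]]'>/dev/null; eval $C && python3 -m inch '[[[0,0,0.16,0,0],[0,0,0.16,0,0]]]'>/dev/null && eval $C ) | grep TCP
```

```text
t 17.77 TCPfix(mm) [ 1.1 35.8  9.9] Ffix [1.14 8.52 0.42] grip 0.000
t 17.93 TCPfix(mm) [ 1.1 35.9  9.9] Ffix [0.75 9.95 0.17] grip 0.000
```

Hold at about 10.5 N for well over a second.

```bash
C="python3 -c 'from h import *;ok(12.5)'"
(python3 -m inch '[[[0,0,0.17,0,0],[0,0,0.17,0,0],[0,0,0.17,0,0],[0,0,0.17,0,0]]]'>/dev/null; eval $C && python3 -m inch '[[[0,0,0.17,0,0],[0,0,0.17,0,0],[0,0,0.17,0,0],[0,0,0.17,0,0]]]'>/dev/null && eval $C && python3 -m inch '[[[0,0,0.17,0,0],[0,0,0.17,0,0],[0,0,0.17,0,0],[0,0,0.17,0,0]]]'>/dev/null && eval $C && python3 -m inch '[[[0,0,0.17,0,0],[0,0,0.17,0,0],[0,0,0.17,0,0]]]'>/dev/null && eval $C  ) | grep TCP
```

```text
t 18.27 TCPfix(mm) [ 1.2 36.1 10. ] Ffix [0.2  9.78 0.84] grip 0.000
t 18.60 TCPfix(mm) [ 1.3 36.3 10.2] Ffix [0.61 9.29 0.13] grip 0.001
t 18.93 TCPfix(mm) [ 1.4 36.6 10.3] Ffix [0.08 9.42 0.27] grip 0.000
t 19.18 TCPfix(mm) [ 1.4 36.7 10.4] Ffix [1.12 9.12 0.64] grip 0.000
```

```bash
python3 -m inch '[[[0,0,0,0,0],[0,0,-0.1,0,0],[0,0,-0.3,0,0],[0,0,-0.6,0,0],[0,0,-0.8,0,0],[0,0,0,0,0]]]'>/dev/null; python3 -c 'from h import *;st()'; python3 -m inch '[[[-2,0,0,0,0],[-3,0,0,0,0],[-3,0,-1,0,0],[-3,0,-3,0,0],[0,0,-3,0,0],[0,0,-3,0,0],[0,0,0,0,0],[0,0,0,0,0]]]'>/dev/null
python3 - <<'E'
from h import *
st()
a=camera('scene')[190:315,290:430,::-1];b=camera('side')[200:325,280:420,::-1]
cv2.imwrite('pics/p12.png',cv2.resize(np.hstack([a,b]),None,fx=2.85,fy=2.85,interpolation=cv2.INTER_CUBIC))
E
```

```text
t 19.68 TCPfix(mm) [ 1.7 54.2 11.2] Ffix [-0.26 -0.4   0.84] grip 0.001
tool axes in fix
 [[ 0.02   0.057 -0.998]
 [ 0.999 -0.026  0.018]
 [-0.025 -0.998 -0.057]]
t 20.35 TCPfix(mm) [  2.3 151.5 132.1] Ffix [-0.21 -1.57 -0.36] grip 0.001
tool axes in fix
 [[ 0.019  0.056 -0.998]
 [ 1.    -0.026  0.018]
 [-0.025 -0.998 -0.056]]
```

View pics/p12.png

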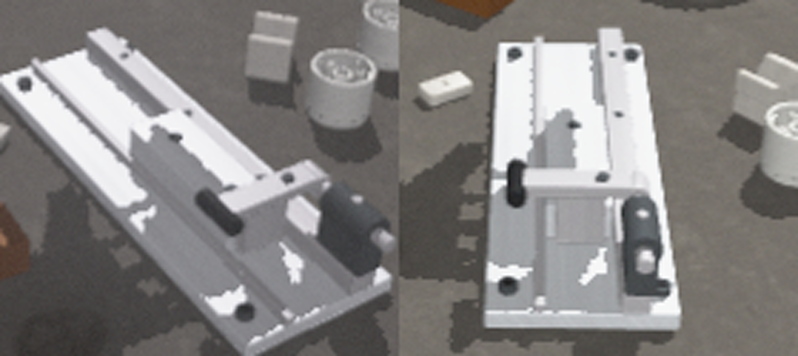

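The flag lies level with the bar's nose up against the tongue, at scene-crop (240,220). The rod sticks out of the bracket's far end, and the bystanders are in place with the robot clear. Handing in.

```bash
python3 -c '
from h import *
robot.hand_in()'
```

```text
the job is handed in; nothing more can be done
```

I flipped the flag down onto its stop and pushed the bar into it. I then slid bar, flag and rod about 30 mm until they stopped hard on the shoulder. I pressed there for about 1.3 s, with wrist readings of 9–10 N, the highest 9.95 N. Then I backed off and handed in at about 20 s.

**Last checks:** the final picture shows the flag level, the bar's nose against the tongue and lying straight in the channel. The V-block, housing and gauge block look in place, and the gripper is clear. I judged the nose contact and the bystanders' positions by eye in that picture and did not measure them. The contact force between bar and flag was not read directly; it should be about 1 N below the wrist reading because of the bar's drag.

**What disagreed:**
- **Fingertip height:** the closed fingertips were 10–17 mm above the TCP reading in both pictures and contact, where the description puts them 11 mm below. I worked from the observed height.
- **First press on the flag:** it slid off the thumb bar with the flag not quite down, so I pressed a second time.
- **Tool tilt:** the tool tilted about 3° while pressing.

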